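Seasoning row from drainer to table rack

TASK

Move the four seasoning containers from the steel wire drainer into the empty wooden rack, keeping the row in the same order: working from left to right as the robot sees them, one at a time, the first in the drainer goes into the first compartment, the second into the second, and so on. Stand each one upright on the cork in its compartment, set down and not dropped, without shoving those still waiting in the drainer or knocking any over, and leave the steel flask where it is.

Things in the scene. Friction and masses are not known exactly. Their poses are not given: they have to be found in the camera images.
- drainer: Steel wire drainer rack, fixed, 334 x 87 mm; may be the nearer or farther rack. Origin: centre of underside, on the table; row along y, +y = left seen from the robot (yaw within 0.2 rad). Tray top 8 mm above the table; 4 places at x = 0, y = +120, +40, -40, -120 mm, a container in each at the start (within 5 mm). Wire rail and cross wires reach 18 mm above the table, end loops (y = +-163) 47 mm.
- liner1: Leftmost compartment of the wooden rack (fixed, 335 x 86 mm, y axis along the row, +y = left, yaw within 0.2 rad), 74 x 74 mm inside, floored with a 70 x 70 x 2 mm cork liner. Origin: centre of the cork's underside, 8 mm above the table; containers stand on the cork, 10 mm above the table. Rails and partitions reach 20 mm above the table, end panels (44 mm beyond the end liners) 52 mm.
- liner2: Second compartment from the left of the same wooden rack: cork liner 70 x 70 x 2 mm, at y = -80 mm from liner1 along the row. Origin: centre of the cork's underside, 8 mm above the table; axes as liner1.
- liner3: Third compartment from the left of the same wooden rack: cork liner 70 x 70 x 2 mm, at y = -160 mm from liner1 along the row. Origin: centre of the cork's underside, 8 mm above the table; axes as liner1.
- liner4: Rightmost compartment of the same wooden rack: cork liner 70 x 70 x 2 mm, at y = -240 mm from liner1 along the row. Origin: centre of the cork's underside, 8 mm above the table; axes as liner1.
- mill_mid (a point): Small dark wooden pepper mill, upright, round, 100 mm tall, flared foot 48 mm across, 40 mm across from 28 mm above its foot to the head, thin steel ring under the domed wooden head, small steel knob on top, about 0.14 kg. The point is on its axis half-way up (50 mm above its foot). z axis up.
- shaker_mid (a point): White ceramic salt shaker with a domed steel cap, upright, round, 80 mm tall, tapering from 48 mm across at the foot to 41 mm under the cap (44 mm half-way up), about 0.16 kg. The point is on its axis half-way up (40 mm above its foot). z axis up.
- tin_mid (a point): Square aluminium spice tin with a round black cap and a pale label on two sides, upright, 44 x 44 mm, 76 mm tall (cap, 36 mm across, from 64 mm up), about 0.13 kg; at the start its sides are within 0.1 rad of parallel to the drainer's. The point is on its axis half-way up (38 mm above its foot). x and y axes square to its sides, z axis up.
- bottle_mid (a point): Small amber glass sauce bottle with a plain pale label, narrow neck and black cap, upright, round, 96 mm tall, 46 mm across up to 60 mm above its foot, cap 25 mm across, about 0.18 kg. The point is on its axis half-way up (48 mm above its foot). z axis up.
- flask: Steel drinks flask, round, 68 mm across, 185 mm tall, loose; a bystander standing to the right of the racks. Origin: centre of its underside.
There are look-alikes about, which are no part of the job. Leave any purple or yellow look-alike of the part that bears bottle_mid alone.

How it is judged (in metres and radians):
On the way, in this order (a step that is already met when the one before it is completed fails the run):
1. the leftmost compartment is filled; the containers that stood to the right are still in the drainer, not shifted; the gripper has let go (horizontal distance between any of mill_mid, shaker_mid, tin_mid, bottle_mid and liner1 below 0.018 m and ((y of each of mill_mid, shaker_mid, tin_mid in the frame of drainer below 0.08 m and distance of each of mill_mid, shaker_mid, tin_mid from where it was at the start of the episode below 0.02 m) or (y of each of mill_mid, shaker_mid, bottle_mid in the frame of drainer below 0.08 m and distance of each of mill_mid, shaker_mid, bottle_mid from where it was at the start of the episode below 0.02 m) or (y of each of mill_mid, tin_mid, bottle_mid in the frame of drainer below 0.08 m and distance of each of mill_mid, tin_mid, bottle_mid from where it was at the start of the episode below 0.02 m) or (y of each of shaker_mid, tin_mid, bottle_mid in the frame of drainer below 0.08 m and distance of each of shaker_mid, tin_mid, bottle_mid from where it was at the start of the episode below 0.02 m)) and contact force between the fingers and anything else below 0.1 N), for 0.2 s.
2. the two leftmost compartments are filled; the containers that stood to the right are still in the drainer, not shifted; the gripper has let go (horizontal distance between any of mill_mid, shaker_mid, tin_mid, bottle_mid and liner1 below 0.018 m and horizontal distance between any of mill_mid, shaker_mid, tin_mid, bottle_mid and liner2 below 0.018 m and ((y of each of mill_mid, shaker_mid in the frame of drainer below 0 m and distance of each of mill_mid, shaker_mid from where it was at the start of the episode below 0.02 m) or (y of each of mill_mid, tin_mid in the frame of drainer below 0 m and distance of each of mill_mid, tin_mid from where it was at the start of the episode below 0.02 m) or (y of each of mill_mid, bottle_mid in the frame of drainer below 0 m and distance of each of mill_mid, bottle_mid from where it was at the start of the episode below 0.02 m) or (y of each of shaker_mid, tin_mid in the frame of drainer below 0 m and distance of each of shaker_mid, tin_mid from where it was at the start of the episode below 0.02 m) or (y of each of shaker_mid, bottle_mid in the frame of drainer below 0 m and distance of each of shaker_mid, bottle_mid from where it was at the start of the episode below 0.02 m) or (y of each of tin_mid, bottle_mid in the frame of drainer below 0 m and distance of each of tin_mid, bottle_mid from where it was at the start of the episode below 0.02 m)) and contact force between the fingers and anything else below 0.1 N), for 0.2 s.
3. the three leftmost compartments are filled; the containers that stood to the right are still in the drainer, not shifted; the gripper has let go (horizontal distance between any of mill_mid, shaker_mid, tin_mid, bottle_mid and liner1 below 0.018 m and horizontal distance between any of mill_mid, shaker_mid, tin_mid, bottle_mid and liner2 below 0.018 m and horizontal distance between any of mill_mid, shaker_mid, tin_mid, bottle_mid and liner3 below 0.018 m and ((y of mill_mid in the frame of drainer below -0.08 m and distance of mill_mid from where it was at the start of the episode below 0.02 m) or (y of shaker_mid in the frame of drainer below -0.08 m and distance of shaker_mid from where it was at the start of the episode below 0.02 m) or (y of tin_mid in the frame of drainer below -0.08 m and distance of tin_mid from where it was at the start of the episode below 0.02 m) or (y of bottle_mid in the frame of drainer below -0.08 m and distance of bottle_mid from where it was at the start of the episode below 0.02 m)) and contact force between the fingers and anything else below 0.1 N), for 0.2 s.
At the end, for the whole second after the job is handed in: Each compartment of the wooden rack holds one container, within 18 mm of its middle, upright within 0.1 rad, down on the cork (within 5 mm), in the order in which they stood in the drainer (by the steps above), released and at rest (horizontal distance between any of mill_mid, shaker_mid, tin_mid, bottle_mid and liner1 below 0.018 m and horizontal distance between any of mill_mid, shaker_mid, tin_mid, bottle_mid and liner2 below 0.018 m and horizontal distance between any of mill_mid, shaker_mid, tin_mid, bottle_mid and liner3 below 0.018 m and horizontal distance between any of mill_mid, shaker_mid, tin_mid, bottle_mid and liner4 below 0.018 m and angle between each of mill_mid, shaker_mid, tin_mid, bottle_mid's own z axis and vertical below 0.1 rad and height (world z) of mill_mid below 0.065 m and height (world z) of shaker_mid below 0.055 m and height (world z) of tin_mid below 0.053 m and height (world z) of bottle_mid below 0.063 m and linear speed of each of mill, shaker, tin, bottle below 0.02 m/s); the robot touches nothing.
It fails at once if the steel flask moved more than 40 mm (distance of flask from where it was at the start of the episode above 0.04 m).
It fails at once if a container was knocked over (tilted more than 45 degrees) (angle between any of mill_mid, shaker_mid, tin_mid, bottle_mid's own z axis and vertical above 0.785 rad).
It fails at once if a container was dropped (fell free at more than 0.8 m/s) ((contact force between the fingers and mill below 0.05 N and linear speed of mill above 0.8 m/s) or (contact force between the fingers and shaker below 0.05 N and linear speed of shaker above 0.8 m/s) or (contact force between the fingers and tin below 0.05 N and linear speed of tin above 0.8 m/s) or (contact force between the fingers and bottle below 0.05 N and linear speed of bottle above 0.8 m/s)).
It also fails if it takes over 96 s, if anything falls off the work surface, if the arm or the gripper's body presses on something with over 40 N, if the wrist force passes 120 N, or if a joint passes its speed limit or range.

ROBOT

A 6-joint arm with a two-finger parallel gripper is mounted at the origin on the work surface. World frame = base frame: x ahead of the robot, y to its left, z up, the work surface at z = 0. Lengths are in mm, angles in rad, forces in N, time in s.
With the tool pointing down it reaches from about 325 to 900 mm from the base axis. Payload 6.1 kg.
Tool frame: the origin (TCP) lies on the centre line of the jaws, within the pads' length; the fingertips stand 8 mm ahead of it and the grasp point (between the pads) lies 11 mm behind it; x points along the fingers, z is the direction in which the jaws open and shut, and the axes are right-handed (so a half turn about x gives the same grasp; the last joint's range is limited). The gripper opens to 85 mm and grips with 20 to 120 N. Pads are 22 mm wide; open, the fingers measure 114 mm over their backs; the gripper's body (76 mm by 85 mm) begins 54 mm behind the grasp point. The pads swing forward as they close: fully open they stand 13 mm farther back than shut.
Start: joints at [1.158, 0.22, 1.526, -0, 1.395, -0.126], TCP at [176.801, 599.464, 239.3] pointing down, gripper open.
Joint ranges: [-2.98, 2.98], [-0.91, 2.08], [0.09, 2.57], [-1.24, 4.39], [0.2, 2.65], [-2.68, 2.68]. Speed limits (rad/s): [2.57, 2.57, 3.01, 3.14, 3.14, 3.14].

INTERFACE

Orientations are given as a rotation vector (axis times angle).
In Python, from cell import * gives the robot as it stands.
- The arm moves only by the tool play_rows, never from a script. Its argument "deltas" is a list of rows, each an object of numbers: "wx", "wy", "wz": the turn, a rotation vector about the tool's x, y, z in degrees; "x", "y", "z": the shift along the tool's x, y, z in m; "fingers": the opening, from 0 (shut) to 1 (fully open). In form: [{"wx": .., "wy": .., "wz": .., "x": .., "y": .., "z": .., "fingers": ..}, ...]. A call has 1 to 20 rows; each row shifts and turns the commanded pose from where the row before left it, along the tool's axes as they then stand; what a row does not reach is not made up. A row lasts 1/12 s, in which the tool goes at most 41.7 mm and 7.16 degrees, less where a joint would pass 70% of its speed; a pose out of reach is approached as far as the arm can. A call with a gripper value outside its range is refused whole. The fingers move at their own pace and stop on an object; "force" is the grip in N (left out, the last holds). Time passes only in rows, so rows that do not move let the fingers close. It gives the time, the measured TCP pose, the force and the opening at its end, in the units of the state.
- state(): the state, without advancing time (a new reading comes with each control period).
- snapshot(name): name is "scene" or "top" or "wrist"; returns the picture (400x640x3 uint8, red, green, blue); there is no depth.
- camera_params(name): a dict with "camera_matrix" (3x3 intrinsics, pixels), "world_from_camera" (4x4, takes a point from camera to world coordinates). Camera axes: x right, y down, z forward; pixel columns grow to the right and rows downward; lengths in mm; the calibration is good to about 2 mm. A picture is of the moment at which its call begins: read the wrist's pose just before it. camera_params takes no time and is no camera call; for the wrist camera it gives the pose at the moment of the call.
- close_job(): hands the job in, once; it reports no verdict.
The state is a dict: "t": time; "joint_positions": joint angles; "qvel": joint speeds; "joint_efforts": joint torques, N m; "ee_pos": TCP position; "eef_rot": TCP orientation; "contact_force": force on the tool from outside, world axes, zero at the start; "wrist_torque": the same for the moment, N m; "width": finger opening in mm.
Only numpy, scipy, OpenCV 4.12 (cv2) and the standard library are available. Lean on these libraries where they do the work, as an engineer would, in place of code of your own. Each camera call takes 0.05 s, during which the arm holds its last target. There are 200 camera calls.

## Working session

There is one attempt and no reset: what is moved stays moved. The work goes in short steps, Python scripts to look and compute and a tool call to move; the robot and the scene stay as the last step left them, time stands still between calls to the robot, and variables do not carry over. Pictures are saved under pics/ and viewed, about 12 in all and at most 16, crops included, and the job is handed in when it is done.

Besides the shell and the picture viewer there is one more tool, called after "Request:" as name(argument=value, ...) on one line, values as JSON. play_rows: Moves the arm, as the interface text tells. Its arguments: {"type":"object","properties":{"deltas":{"type":"array"},"force":{"type":"number"}},"required":["deltas"]}

```bash
mkdir -p pics; python3 - <<'E'
from cell import *
import cv2,numpy as np
s=state();print(s)
for n in("scene","top"):
    im=snapshot(n);cv2.imwrite(f"pics/{n}0.png",im[:,:,::-1]);p=camera_params(n);print(n,p)
E
```

```text
{'t': 0.0, 'joint_positions': array([ 1.15790972e+00,  2.21211550e-01,  1.52756934e+00,  1.52516725e-05,
        1.39470243e+00, -1.26039368e-01]), 'qvel': array([ 0.00085918, -0.00072923,  0.0010985 ,  0.00060124,  0.00081516,
        0.00061942]), 'joint_efforts': array([ 1.60997795e-03, -4.96892667e+01, -3.89402390e+01,  5.10600057e-05,
        1.06088229e-02, -3.75379130e-06]), 'ee_pos': array([176.56369625, 598.94900775, 238.23036025]), 'eef_rot': array([-0.9963445 ,  1.3330473 ,  0.99481533]), 'contact_force': array([-0.77193021,  0.27370876,  0.27419731]), 'wrist_torque': array([ 0.01846126, -0.02399378,  0.0025385 ]), 'width': 85.42239305577884}
scene {'camera_matrix': array([[489.78735886,   0.        , 322.71286352],
       [  0.        , 489.78735886, 196.2579679 ],
       [  0.        ,   0.        ,   1.        ]]), 'world_from_camera': array([[-4.34767305e-02,  7.96033297e-01, -6.03689294e-01,
         1.20713951e+03],
       [ 9.99020767e-01,  3.96016439e-02, -1.97285750e-02,
        -8.96756150e+01],
       [ 8.20248585e-03, -6.03955876e-01, -7.96975545e-01,
         9.46327175e+02],
       [ 0.00000000e+00,  0.00000000e+00,  0.00000000e+00,
         1.00000000e+00]])}
top {'camera_matrix': array([[424.17350576,   0.        , 317.76419355],
       [  0.        , 424.17350576, 200.46431748],
       [  0.        ,   0.        ,   1.        ]]), 'world_from_camera': array([[ 5.86707952e-03, -9.98792285e-01,  4.87806252e-02,
         4.60247128e+02],
       [-9.99968400e-01, -6.12169644e-03, -5.07187139e-03,
        -1.08428127e+02],
       [ 5.36436619e-03, -4.87493267e-02, -9.98796639e-01,
         9.59287454e+02],
       [ 0.00000000e+00,  0.00000000e+00,  0.00000000e+00,
         1.00000000e+00]])}
```

View pics/scene0.png

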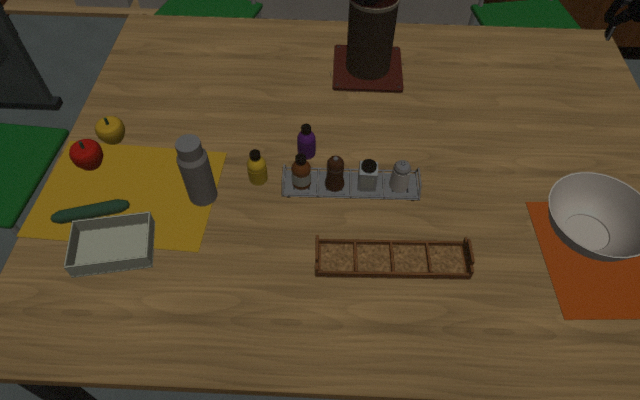

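View pics/top0.png

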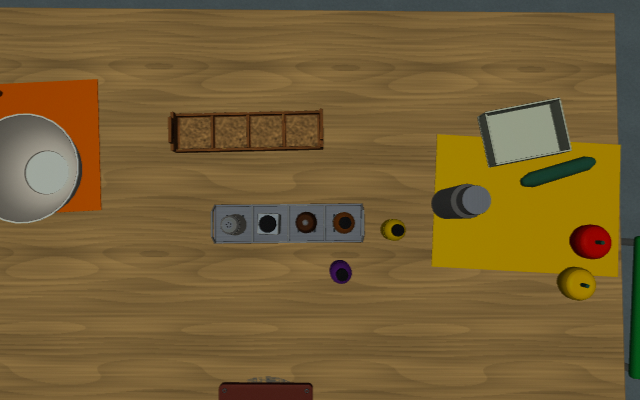

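Top view, left to right as the robot sees it: shaker (230,225), tin (267,223), mill (306,222), bottle (343,222), so the bottle goes last. Two things could pass for the bottle: yellow (393,230) and purple (340,271). The amber one in the drainer is the one I want. The drainer is the nearer rack, the wooden rack is farther at (247,131), and the flask is at (465,200). Next is a close crop.

```bash
cat > h.py <<'E'
from cell import *
import cv2,numpy as np
from scipy.spatial.transform import Rotation as R
def ray(n,u,v,z):
    p=camera_params(n);T=p["world_from_camera"];d=T[:3,:3]@np.linalg.solve(p["camera_matrix"],[u,v,1.]);o=T[:3,3]
    return o+d*(z-o[2])/d[2]
def tcp():
    s=state();r=R.from_rotvec(s["eef_rot"]).as_matrix();return s,r
E
python3 - <<'E'
import cv2
im=cv2.imread("pics/top0.png")[100:290,160:370]
cv2.imwrite("pics/c1.png",cv2.resize(im,None,fx=3,fy=3,interpolation=cv2.INTER_CUBIC))
from h import *
s,r=tcp();print(r)
E
```

```text
[[-7.32251393e-04 -9.59149728e-01  2.82897974e-01]
 [-1.59235365e-03  2.82898810e-01  9.59148439e-01]
 [-9.99998464e-01  2.51864160e-04 -1.73445861e-03]]
```

View pics/c1.png

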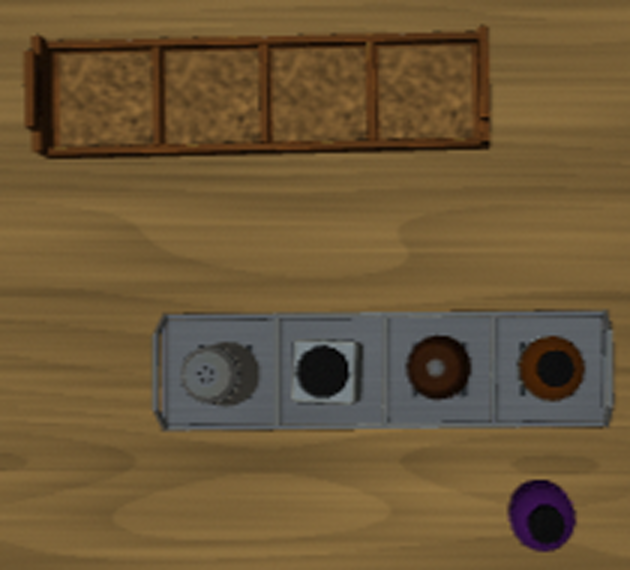

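```bash
python3 - <<'E'
from h import *
f=lambda x,y,z:ray("top",160+(x+.5)/3-.5,100+(y+.5)/3-.5,z).round(1)
for k,(x,y,z) in dict(shaker=(206,375,88),tin=(323,371,84),mill=(435,367,108),bottle=(555,368,104),purple=(545,524,96),
 dL=(278,371,18),dC=(388,370.5,18),dR=(497,370,18),rL=(158,98,20),rC=(264,96.5,20),rR=(371,95,20),
 tinA=(297,404,72),tinB=(355,404,72),tinC=(293,342,72),tinD=(354,342,72)).items(): print(k,f(x,y,z))
im=cv2.imread("pics/top0.png")
# cork mask centres: bright-brown blobs inside rack
hsv=cv2.cvtColor(im,cv2.COLOR_BGR2HSV)
for (x0,x1) in((53,152),(166,258),(272,365),(377,474)):
  x=(x0+x1)/2; print('cork',f(x,97-(x-264)*.0138,10))
# two-view check from scene: cap tops
for k,u,v,z in(("shaker",402,165,88),("tin",369,163,84),("mill",336,157,108),("bottle",302,159,104)): print(k,ray("scene",u,v,z).round(1))
E
```

```text
shaker [452.   70.1  88. ]
tin [455.2  -9.3  84. ]
mill [458.5 -86.8 108. ]
bottle [ 458.2 -167.2  104. ]
purple [ 353.2 -161.3   96. ]
dL [454.6  31.4  18. ]
dC [455.5 -49.8  18. ]
dR [ 456.3 -130.3   18. ]
rL [656.9 123.   20. ]
rC [658.6  44.2  20. ]
rR [660.3 -35.4  20. ]
tinA [432.1   9.8  72. ]
tinB [432.4 -30.4  72. ]
tinC [475.2  13.2  72. ]
tinD [475.4 -29.3  72. ]
cork [657.8 167.1  10. ]
cork [659.5  84.9  10. ]
cork [661.2   4.9  10. ]
cork [662.9 -75.6  10. ]
shaker [457.2  68.4  88. ]
tin [451.4  -7.5  84. ]
mill [458.1 -85.  108. ]
bottle [ 464.6 -162.5  104. ]
```

Request:
play_rows(deltas=[{"wx":6.64},{"wx":6.64},{"wx":6.64},{"wx":6.64},{"wx":6.64},{"wx":6.64},{"wx":6.64},{"wx":6.64},{"wx":6.64},{"wx":6.64},{"wx":6.6},{"y":-0.01,"z":0.006},{"y":-0.022,"z":0.012},{"y":-0.027,"z":0.014},{"y":-0.027,"z":0.014},{"y":-0.027,"z":0.014},{"y":-0.027,"z":0.014},{"y":-0.027,"z":0.014},{"y":-0.027,"z":0.014},{"y":-0.027,"z":0.014}], force=40)

```text
validation failed for argument at $.de...
```

Request:
play_rows(deltas=[{"wx":6.64,"wy":0,"wz":0,"x":0,"y":0,"z":0,"fingers":1},{"wx":6.64,"wy":0,"wz":0,"x":0,"y":0,"z":0,"fingers":1}], force=40)

```text
t: 0.27
ee_pos: [176.7, 599.1, 238.6]
eef_rot: [-0.816, 1.414, 0.815]
contact_force: [-0.4, 0.3, 0.1]
width: 85.6
```

Request:
play_rows(deltas=[{"wx":6.64,"wy":0,"wz":0,"x":0,"y":0,"z":0,"fingers":1},{"wx":6.64,"wy":0,"wz":0,"x":0,"y":0,"z":0,"fingers":1},{"wx":6.64,"wy":0,"wz":0,"x":0,"y":0,"z":0,"fingers":1},{"wx":6.64,"wy":0,"wz":0,"x":0,"y":0,"z":0,"fingers":1},{"wx":6.64,"wy":0,"wz":0,"x":0,"y":0,"z":0,"fingers":1},{"wx":6.64,"wy":0,"wz":0,"x":0,"y":0,"z":0,"fingers":1},{"wx":6.64,"wy":0,"wz":0,"x":0,"y":0,"z":0,"fingers":1},{"wx":6.64,"wy":0,"wz":0,"x":0,"y":0,"z":0,"fingers":1},{"wx":6.6,"wy":0,"wz":0,"x":0,"y":0,"z":0,"fingers":1},{"wx":0,"wy":0,"wz":0,"x":0,"y":-0.02,"z":0.01,"fingers":1},{"wx":0,"wy":0,"wz":0,"x":0,"y":-0.03,"z":0.016,"fingers":1},{"wx":0,"wy":0,"wz":0,"x":0,"y":-0.03,"z":0.016,"fingers":1},{"wx":0,"wy":0,"wz":0,"x":0,"y":-0.03,"z":0.016,"fingers":1},{"wx":0,"wy":0,"wz":0,"x":0,"y":-0.03,"z":0.016,"fingers":1},{"wx":0,"wy":0,"wz":0,"x":0,"y":-0.03,"z":0.016,"fingers":1},{"wx":0,"wy":0,"wz":0,"x":0,"y":-0.03,"z":0.016,"fingers":1},{"wx":0,"wy":0,"wz":0,"x":0,"y":-0.03,"z":0.016,"fingers":1},{"wx":0,"wy":0,"wz":0,"x":0,"y":-0.03,"z":0.016,"fingers":1}])

```text
t: 1.77
ee_pos: [317.5, 339.2, 238.9]
eef_rot: [-0.008, 1.571, 0.008]
contact_force: [0.5, 0.3, 0.3]
width: 85.6
```

```bash
cat >> h.py <<'E'
def go(x,y,z,yaw=None):
    "remaining move in tool axes (mm) and wx (deg)"
    s,r=tcp();d=r.T@(np.array([x,y,z])-s["ee_pos"]);a=np.arctan2(r[1,2],r[0,2])
    print("t %.2f"%s["t"],"pos",s["ee_pos"].round(1),"yaw %.4f"%a,"tilt",r[:2,0].round(4),"d",d.round(1),"w %.1f"%s["width"],"F",s["contact_force"].round(1))
    if yaw is not None: print("wx %.2f"%np.degrees(a-yaw))
E
python3 -c "
from h import *
go(454,70,180,.015)"
```

```text
t 1.77 pos [317.5 339.2 238.9] yaw 0.0103 tilt [-0.0004 -0.0004] d [  59.  -270.6  133.7] w 85.6 F [0.5 0.3 0.3]
wx -0.27
```

Request:
play_rows(deltas=[{"wx":0,"wy":0,"wz":0,"x":0,"y":-0.03,"z":0.015,"fingers":1},{"wx":0,"wy":0,"wz":0,"x":0,"y":-0.03,"z":0.015,"fingers":1},{"wx":0,"wy":0,"wz":0,"x":0.005,"y":-0.03,"z":0.015,"fingers":1},{"wx":0,"wy":0,"wz":0,"x":0.005,"y":-0.03,"z":0.015,"fingers":1},{"wx":0,"wy":0,"wz":0,"x":0.005,"y":-0.03,"z":0.015,"fingers":1},{"wx":0,"wy":0,"wz":0,"x":0.005,"y":-0.03,"z":0.015,"fingers":1},{"wx":0,"wy":0,"wz":0,"x":0.005,"y":-0.03,"z":0.015,"fingers":1},{"wx":0,"wy":0,"wz":0,"x":0.005,"y":-0.03,"z":0.014,"fingers":1},{"wx":0,"wy":0,"wz":0,"x":0.005,"y":-0.02,"z":0.01,"fingers":1},{"wx":0,"wy":0,"wz":0,"x":0.005,"y":-0.01,"z":0.005,"fingers":1},{"wx":0,"wy":0,"wz":0,"x":0,"y":0,"z":0,"fingers":1},{"wx":0,"wy":0,"wz":0,"x":0,"y":0,"z":0,"fingers":1}])

```text
t: 2.77
ee_pos: [453.4, 72.3, 198.6]
eef_rot: [-0.006, 1.573, 0.007]
contact_force: [-0.7, -0.6, 0.4]
width: 85.5
```

```bash
python3 -c "
from h import *
go(454,70,46,.015)
p=camera_params('wrist')
im=snapshot('wrist');cv2.imwrite('pics/w1.png',im[:,:,::-1]);print(p)"
```

```text
t 2.77 pos [453.4  72.3 198.6] yaw 0.0086 tilt [-0.0019  0.0006] d [152.6  -2.4   0.8] w 85.5 F [-0.7 -0.6  0.4]
wx -0.37
{'camera_matrix': array([[313.72069328,   0.        , 323.20303994],
       [  0.        , 313.72069328, 195.27065585],
       [  0.        ,   0.        ,   1.        ]]), 'world_from_camera': array([[ 9.99969937e-01,  7.74808360e-03,  3.03066730e-04,
         4.53707038e+02],
       [ 7.50794564e-03, -9.57729217e-01, -2.87573257e-01,
         1.46208825e+02],
       [-1.93788578e-03,  2.87566887e-01, -9.57758597e-01,
         3.32697396e+02],
       [ 0.00000000e+00,  0.00000000e+00,  0.00000000e+00,
         1.00000000e+00]])}
```

View pics/w1.png

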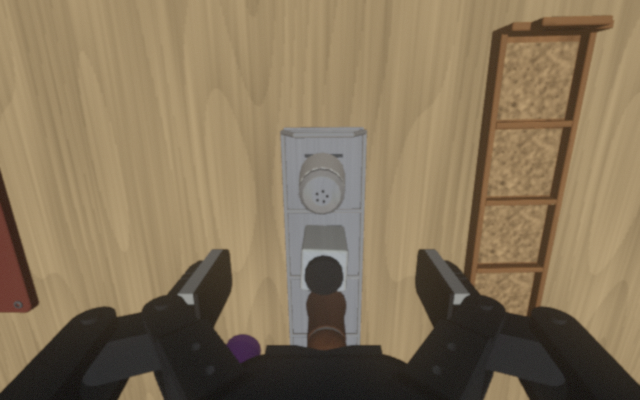

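Wrist view: shaker cap at (322,197), tin cap at (324,274), and the drainer rails are vertical at about 285 and 365. The rack partitions are at rows 124, 201 and 268, and the jaws straddle the row correctly.

```bash
python3 -c "
from h import *
for k,u,v,z in(('shk',322,197,88),('tin',324,274,84),('tinTL',303,226,72),('tinTR',346,226,72),('tinBL',304,290,72),('tinBR',346,289,72),('p1a',497,124,20),('p1b',573,124,20),('p2a',488,201,20),('p2b',557,201,20),('p3a',478,268,20),('p3b',546,268,20),('d1a',287,210,18),('d1b',363,210,18)):print(k,ray('wrist',u,v,z).round(1))"
```

```text
shk [452.9  71.7  88. ]
tin [455.3  -1.7  84. ]
tinTL [436.1  39.5  72. ]
tinTR [474.6  39.9  72. ]
tinBL [436.4 -26.3  72. ]
tinBR [476.5 -24.8  72. ]
p1a [622.8 126.9  20. ]
p1b [696.8 127.5  20. ]
p2a [626.6  48.1  20. ]
p2b [698.8  48.8  20. ]
p3a [628.  -30.6  20. ]
p3b [704.  -29.9  20. ]
d1a [415.6  35.5  18. ]
d1b [496.5  36.2  18. ]
```

Request:
play_rows(deltas=[{"wx":-0.4,"wy":0,"wz":0,"x":0.015,"y":-0.0013,"z":0,"fingers":1},{"wx":0,"wy":0,"wz":0,"x":0.02,"y":0,"z":0,"fingers":1},{"wx":0,"wy":0,"wz":0,"x":0.02,"y":0,"z":0,"fingers":1},{"wx":0,"wy":0,"wz":0,"x":0.02,"y":0,"z":0,"fingers":1},{"wx":0,"wy":0,"wz":0,"x":0.02,"y":0,"z":0,"fingers":1},{"wx":0,"wy":0,"wz":0,"x":0.02,"y":0,"z":0,"fingers":1},{"wx":0,"wy":0,"wz":0,"x":0.015,"y":0,"z":0,"fingers":1},{"wx":0,"wy":0,"wz":0,"x":0.01,"y":0,"z":0,"fingers":1},{"wx":0,"wy":0,"wz":0,"x":0.01,"y":0,"z":0,"fingers":1},{"wx":0,"wy":0,"wz":0,"x":0.01,"y":0,"z":0,"fingers":1},{"wx":0,"wy":0,"wz":0,"x":0,"y":0,"z":0,"fingers":1},{"wx":0,"wy":0,"wz":0,"x":0,"y":0,"z":0,"fingers":1}])

```text
t: 3.82
ee_pos: [453.9, 71.2, 39.2]
eef_rot: [-0.013, 1.571, 0.014]
contact_force: [-0.1, -0.2, 0.4]
width: 85.2
```

```bash
python3 -c "
from h import *
go(453.5,71,37,.01)
im=snapshot('wrist');cv2.imwrite('pics/w2.png',im[:,:,::-1])"
```

```text
t 3.82 pos [453.9  71.2  39.2] yaw 0.0172 tilt [-0.0006  0.0001] d [ 2.2 -0.1 -0.4] w 85.2 F [-0.1 -0.2  0.4]
wx 0.42
```

View pics/w2.png

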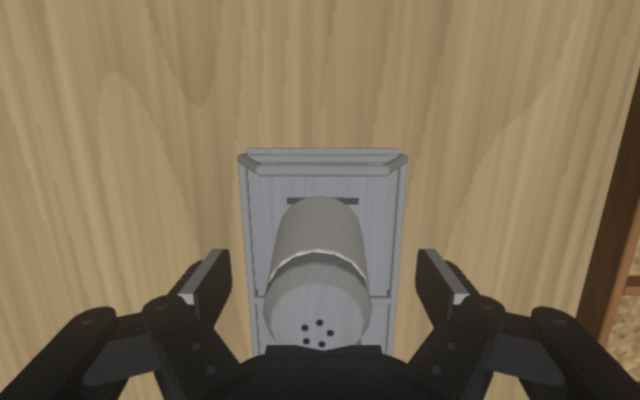

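The shaker sits centred between the pads (cap at 318,315), so I'm closing the gripper.

Request:
play_rows(deltas=[{"wx":0,"wy":0,"wz":0,"x":0,"y":0,"z":0,"fingers":0.6},{"wx":0,"wy":0,"wz":0,"x":0,"y":0,"z":0,"fingers":0.5},{"wx":0,"wy":0,"wz":0,"x":0,"y":0,"z":0,"fingers":0.4},{"wx":0,"wy":0,"wz":0,"x":0,"y":0,"z":0,"fingers":0.3},{"wx":0,"wy":0,"wz":0,"x":0,"y":0,"z":0,"fingers":0},{"wx":0,"wy":0,"wz":0,"x":0,"y":0,"z":0,"fingers":0},{"wx":0,"wy":0,"wz":0,"x":0,"y":0,"z":0,"fingers":0},{"wx":0,"wy":0,"wz":0,"x":0,"y":0,"z":0,"fingers":0},{"wx":0,"wy":0,"wz":0,"x":0,"y":0,"z":0,"fingers":0},{"wx":0,"wy":0,"wz":0,"x":0,"y":0,"z":0,"fingers":0},{"wx":0,"wy":0,"wz":0,"x":-0.004,"y":0,"z":0,"fingers":0},{"wx":0,"wy":0,"wz":0,"x":-0.006,"y":0,"z":0,"fingers":0},{"wx":0,"wy":0,"wz":0,"x":-0.015,"y":0,"z":0,"fingers":0},{"wx":0,"wy":0,"wz":0,"x":-0.02,"y":0,"z":0,"fingers":0},{"wx":0,"wy":0,"wz":0,"x":-0.02,"y":0,"z":0,"fingers":0},{"wx":0,"wy":0,"wz":0,"x":-0.02,"y":0,"z":0,"fingers":0},{"wx":0,"wy":0,"wz":0,"x":-0.015,"y":0,"z":0,"fingers":0},{"wx":0,"wy":0,"wz":0,"x":0,"y":0,"z":0,"fingers":0}])

```text
t: 5.37
ee_pos: [456.6, 70.9, 143.1]
eef_rot: [-0.013, 1.564, 0.013]
contact_force: [0.1, -0.6, -2.0]
width: 42.8
```

```bash
python3 -c "
from h import *
go(657,166,138,.02)"
```

```text
t 5.37 pos [456.6  70.9 143.1] yaw 0.0169 tilt [ 0.0067 -0.0001] d [  6.5  91.7 202. ] w 42.8 F [ 0.1 -0.6 -2. ]
wx -0.18
```

Request:
play_rows(deltas=[{"wx":0,"wy":0,"wz":0,"x":0,"y":0.004,"z":0.01,"fingers":0},{"wx":0,"wy":0,"wz":0,"x":0,"y":0.01,"z":0.02,"fingers":0},{"wx":0,"wy":0,"wz":0,"x":0,"y":0.012,"z":0.026,"fingers":0},{"wx":0,"wy":0,"wz":0,"x":0,"y":0.012,"z":0.026,"fingers":0},{"wx":0,"wy":0,"wz":0,"x":0,"y":0.012,"z":0.026,"fingers":0},{"wx":0,"wy":0,"wz":0,"x":0,"y":0.012,"z":0.026,"fingers":0},{"wx":0,"wy":0,"wz":0,"x":0,"y":0.012,"z":0.026,"fingers":0},{"wx":0,"wy":0,"wz":0,"x":0,"y":0.01,"z":0.02,"fingers":0},{"wx":0,"wy":0,"wz":0,"x":0,"y":0.006,"z":0.014,"fingers":0},{"wx":0,"wy":0,"wz":0,"x":0,"y":0.002,"z":0.008,"fingers":0},{"wx":0,"wy":0,"wz":0,"x":0,"y":0,"z":0,"fingers":0},{"wx":0,"wy":0,"wz":0,"x":0,"y":0,"z":0,"fingers":0},{"wx":0,"wy":0,"wz":0,"x":0,"y":0,"z":0,"fingers":0}])

```text
t: 6.45
ee_pos: [653.3, 165.8, 138.5]
eef_rot: [-0.013, 1.573, 0.013]
contact_force: [-0.0, -0.0, -1.1]
width: 42.5
```

```bash
python3 -c "
from h import *
go(657,165.5,41,.02)
im=snapshot('wrist');cv2.imwrite('pics/w3.png',im[:,:,::-1])"
```

```text
t 6.45 pos [653.3 165.8 138.5] yaw 0.0166 tilt [-0.0018 -0.0004] d [97.5 -0.3  3.9] w 42.5 F [-0.  -0.  -1.1]
wx -0.19
```

View pics/w3.png

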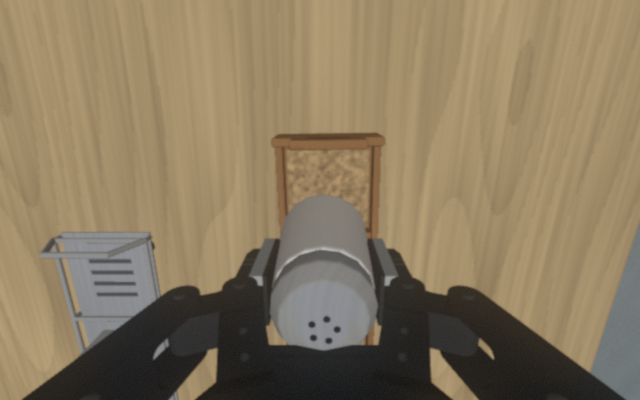

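Held upright over compartment 1. The end panel top is at row 137, and the rails are near columns 283 and 376 at row 190. I'll check the compartment centre from these.

```bash
python3 -c "
from h import *
for u,v,z in((328,137,52),(328,144,52),(283,190,20),(376,190,20),(281,152,20),(376,152,20),(330,230,20)):print(ray('wrist',u,v,z).round(1))"
```

```text
[656.4 215.7  52. ]
[656.5 210.8  52. ]
[620.1 167.7  20. ]
[698.  168.9  20. ]
[619.2 199.6  20. ]
[696.  200.8  20. ]
[660.3 132.1  20. ]
```

Request:
play_rows(deltas=[{"wx":0,"wy":0,"wz":0,"x":0.01,"y":0.0007,"z":0.0045,"fingers":0},{"wx":0,"wy":0,"wz":0,"x":0.015,"y":0,"z":0,"fingers":0},{"wx":0,"wy":0,"wz":0,"x":0.015,"y":0,"z":0,"fingers":0},{"wx":0,"wy":0,"wz":0,"x":0.015,"y":0,"z":0,"fingers":0},{"wx":0,"wy":0,"wz":0,"x":0.015,"y":0,"z":0,"fingers":0},{"wx":0,"wy":0,"wz":0,"x":0.01,"y":0,"z":0,"fingers":0},{"wx":0,"wy":0,"wz":0,"x":0.005,"y":0,"z":0,"fingers":0},{"wx":0,"wy":0,"wz":0,"x":0,"y":0,"z":0,"fingers":0},{"wx":0,"wy":0,"wz":0,"x":0,"y":0,"z":0,"fingers":0},{"wx":0,"wy":0,"wz":0,"x":0,"y":0,"z":0,"fingers":0}])

```text
t: 7.33
ee_pos: [659.8, 167.2, 55.3]
eef_rot: [-0.013, 1.569, 0.013]
contact_force: [-0.0, 1.3, -1.3]
width: 42.8
```

```bash
python3 -c "
from h import *
go(658,166.5,41,.02)"
```

```text
t 7.33 pos [659.8 167.2  55.3] yaw 0.0169 tilt [0.0017 0.0002] d [14.3 -0.7 -1.8] w 42.8 F [-0.   1.3 -1.3]
wx -0.18
```

Last 14 mm, 2 mm per row.

Request:
play_rows(deltas=[{"wx":0,"wy":0,"wz":0,"x":0.003,"y":0,"z":0,"fingers":0},{"wx":0,"wy":0,"wz":0,"x":0.003,"y":0,"z":0,"fingers":0},{"wx":0,"wy":0,"wz":0,"x":0.002,"y":0,"z":0,"fingers":0},{"wx":0,"wy":0,"wz":0,"x":0.002,"y":0,"z":0,"fingers":0},{"wx":0,"wy":0,"wz":0,"x":0.001,"y":0,"z":0,"fingers":0},{"wx":0,"wy":0,"wz":0,"x":0.001,"y":0,"z":0,"fingers":0},{"wx":0,"wy":0,"wz":0,"x":0,"y":0,"z":0,"fingers":0},{"wx":0,"wy":0,"wz":0,"x":0,"y":0,"z":0,"fingers":0},{"wx":0,"wy":0,"wz":0,"x":0,"y":0,"z":0,"fingers":0},{"wx":0,"wy":0,"wz":0,"x":0,"y":0,"z":0,"fingers":0}])

```text
t: 8.17
ee_pos: [659.0, 167.1, 42.4]
eef_rot: [-0.013, 1.571, 0.013]
contact_force: [0.6, -0.1, -1.9]
width: 42.7
```

Request:
play_rows(deltas=[{"wx":0,"wy":0,"wz":0,"x":0.001,"y":0,"z":0,"fingers":0},{"wx":0,"wy":0,"wz":0,"x":0.001,"y":0,"z":0,"fingers":0},{"wx":0,"wy":0,"wz":0,"x":0,"y":0,"z":0,"fingers":0},{"wx":0,"wy":0,"wz":0,"x":0,"y":0,"z":0,"fingers":0}])

```text
t: 8.5
ee_pos: [659.1, 167.1, 42.3]
eef_rot: [-0.014, 1.571, 0.013]
contact_force: [-5.2, -1.9, 10.8]
width: 43.1
```

Contact with the cork at 42.3 mm. Releasing and lifting.

Request:
play_rows(deltas=[{"wx":0,"wy":0,"wz":0,"x":0,"y":0,"z":0,"fingers":0.55},{"wx":0,"wy":0,"wz":0,"x":0,"y":0,"z":0,"fingers":0.7},{"wx":0,"wy":0,"wz":0,"x":0,"y":0,"z":0,"fingers":1},{"wx":0,"wy":0,"wz":0,"x":0,"y":0,"z":0,"fingers":1},{"wx":0,"wy":0,"wz":0,"x":0,"y":0,"z":0,"fingers":1},{"wx":0,"wy":0,"wz":0,"x":0,"y":0,"z":0,"fingers":1},{"wx":0,"wy":0,"wz":0,"x":-0.01,"y":0,"z":0,"fingers":1},{"wx":0,"wy":0,"wz":0,"x":-0.02,"y":0,"z":0,"fingers":1},{"wx":0,"wy":0,"wz":0,"x":-0.025,"y":0,"z":0,"fingers":1},{"wx":0,"wy":0,"wz":0,"x":-0.025,"y":0,"z":0,"fingers":1},{"wx":0,"wy":0,"wz":0,"x":-0.025,"y":0,"z":0,"fingers":1},{"wx":0,"wy":0,"wz":0,"x":-0.02,"y":0,"z":0,"fingers":1},{"wx":0,"wy":0,"wz":0,"x":-0.02,"y":0,"z":0,"fingers":1},{"wx":0,"wy":0,"wz":0,"x":0,"y":0,"z":0,"fingers":1},{"wx":0,"wy":0,"wz":0,"x":0,"y":0,"z":0,"fingers":1}])

```text
t: 9.75
ee_pos: [660.1, 167.2, 187.8]
eef_rot: [-0.013, 1.567, 0.014]
contact_force: [-0.3, -0.3, -0.8]
width: 85.3
```

```bash
python3 -c "
from h import *
go(455,-7,170,.015)
im=snapshot('scene')[120:290,260:490]
cv2.imwrite('pics/s1.png',cv2.resize(im[:,:,::-1],None,fx=3,fy=3,interpolation=cv2.INTER_CUBIC))"
```

```text
t 9.75 pos [660.1 167.2 187.8] yaw 0.0170 tilt [0.0041 0.0005] d [  16.9 -170.7 -208.1] w 85.3 F [-0.3 -0.3 -0.8]
wx 0.11
```

View pics/s1.png

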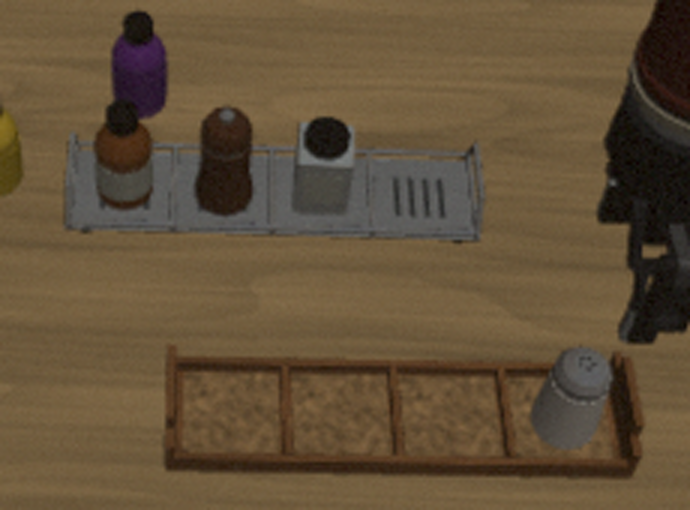

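Shaker stands upright in compartment 1 (foot centre about (567,425) in the crop). Tin, mill and bottle are unshifted. I'll check the placement by ray.

```bash
python3 -c "
from h import *
for k,x,y,z in(('foot',567,425,10),('captop',587,365,88),('p1',505,412,20),('p2',396,409,20),('p3',287,406,20),('railfar',450,365,20),('railnear',450,464,20),('tin',328,137,84),('mill',227,115,108),('bottle',122,112,104)):print(k,ray('scene',260+x/3,120+y/3,z).round(1))"
```

```text
foot [663.2 170.4  10. ]
captop [660.6 167.7  88. ]
p1 [660.4 123.8  20. ]
p2 [661.7  45.   20. ]
p3 [663. -34.  20.]
railfar [622.3  86.5  20. ]
railnear [704.6  81.3  20. ]
tin [459.6  -6.8  84. ]
mill [462.2 -85.6 108. ]
bottle [ 459.6 -165.9  104. ]
```

Request:
play_rows(deltas=[{"wx":0,"wy":0,"wz":0,"x":0,"y":-0.01,"z":-0.012,"fingers":1},{"wx":0,"wy":0,"wz":0,"x":0,"y":-0.018,"z":-0.022,"fingers":1},{"wx":0,"wy":0,"wz":0,"x":0,"y":-0.02,"z":-0.025,"fingers":1},{"wx":0,"wy":0,"wz":0,"x":0,"y":-0.02,"z":-0.025,"fingers":1},{"wx":0,"wy":0,"wz":0,"x":0,"y":-0.02,"z":-0.025,"fingers":1},{"wx":0,"wy":0,"wz":0,"x":0,"y":-0.02,"z":-0.025,"fingers":1},{"wx":0,"wy":0,"wz":0,"x":0,"y":-0.02,"z":-0.025,"fingers":1},{"wx":0,"wy":0,"wz":0,"x":0.005,"y":-0.02,"z":-0.022,"fingers":1},{"wx":0,"wy":0,"wz":0,"x":0.005,"y":-0.015,"z":-0.015,"fingers":1},{"wx":0,"wy":0,"wz":0,"x":0,"y":-0.008,"z":-0.01,"fingers":1},{"wx":0,"wy":0,"wz":0,"x":0,"y":0,"z":0,"fingers":1},{"wx":0,"wy":0,"wz":0,"x":0,"y":0,"z":0,"fingers":1},{"wx":0,"wy":0,"wz":0,"x":0,"y":0,"z":0,"fingers":1}])

```text
t: 10.88
ee_pos: [456.0, -7.1, 174.8]
eef_rot: [-0.013, 1.571, 0.013]
contact_force: [0.6, -0.3, -0.1]
width: 85.9
```

```bash
python3 -c "
from h import *
go(456.5,-7.5,37,.015)
im=snapshot('wrist');cv2.imwrite('pics/w4.png',im[:,:,::-1])
for u,v,z in((322,197,84),):print(ray('wrist',u,v,z))
m=(im.max(2)<60).astype('uint8')
n,l,st,c=cv2.connectedComponentsWithStats(m)
for i in range(1,n):
  if st[i,4]>200: print(st[i],c[i].round(1),ray('wrist',*c[i],84).round(1))
"
```

```text
t 10.88 pos [456.   -7.1 174.8] yaw 0.0167 tilt [-0.0005  0.0004] d [137.8  -0.5   0.5] w 85.9 F [ 0.6 -0.3 -0.1]
wx 0.10
[455.81967498  -2.02829324  84.        ]
[ 300  178   43   44 1026] [321.9 202.6] [455.8  -6.4  84. ]
[    0   262   640   138 43947] [322.9 355.6] [ 458.8 -148.8   84. ]
```

View pics/w4.png

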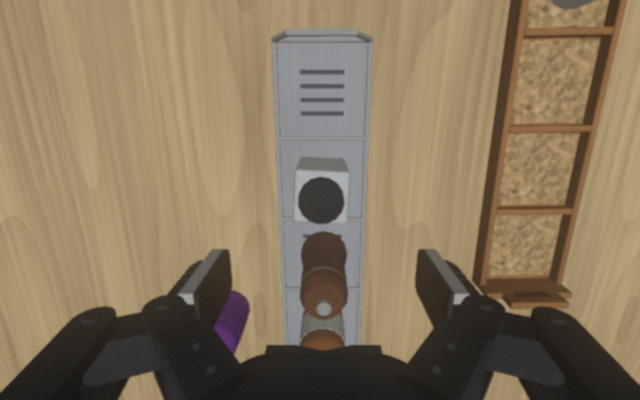

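Tin centred at (322,202), which casts to (455.8,-6.4); the sides line up with the drainer within about 1°. Descend and grip.

Request:
play_rows(deltas=[{"wx":0.5,"wy":0,"wz":0,"x":0.01,"y":0,"z":0,"fingers":1},{"wx":0,"wy":0,"wz":0,"x":0.02,"y":0,"z":0,"fingers":1},{"wx":0,"wy":0,"wz":0,"x":0.02,"y":0,"z":0,"fingers":1},{"wx":0,"wy":0,"wz":0,"x":0.02,"y":0,"z":0,"fingers":1},{"wx":0,"wy":0,"wz":0,"x":0.02,"y":0,"z":0,"fingers":1},{"wx":0,"wy":0,"wz":0,"x":0.02,"y":0,"z":0,"fingers":1},{"wx":0,"wy":0,"wz":0,"x":0.015,"y":0,"z":0,"fingers":1},{"wx":0,"wy":0,"wz":0,"x":0.01,"y":0,"z":0,"fingers":1},{"wx":0,"wy":0,"wz":0,"x":0,"y":0,"z":0,"fingers":1},{"wx":0,"wy":0,"wz":0,"x":0,"y":0,"z":0,"fingers":1},{"wx":0,"wy":0,"wz":0,"x":0,"y":0,"z":0,"fingers":0.7},{"wx":0,"wy":0,"wz":0,"x":0,"y":0,"z":0,"fingers":0.6},{"wx":0,"wy":0,"wz":0,"x":0,"y":0,"z":0,"fingers":0.5},{"wx":0,"wy":0,"wz":0,"x":0,"y":0,"z":0,"fingers":0.3},{"wx":0,"wy":0,"wz":0,"x":0,"y":0,"z":0,"fingers":0},{"wx":0,"wy":0,"wz":0,"x":0,"y":0,"z":0,"fingers":0},{"wx":0,"wy":0,"wz":0,"x":0,"y":0,"z":0,"fingers":0},{"wx":0,"wy":0,"wz":0,"x":0,"y":0,"z":0,"fingers":0}])

```text
t: 12.43
ee_pos: [456.9, -7.6, 41.4]
eef_rot: [-0.007, 1.569, 0.006]
contact_force: [0.4, 1.0, 6.5]
width: 43.5
```

```bash
python3 -c "
from h import *
go(659,85,40,.02)"
```

```text
t 12.43 pos [456.9  -7.6  41.4] yaw 0.0081 tilt [ 0.002  -0.0004] d [  1.8  91.  202.9] w 43.5 F [0.4 1.  6.5]
wx -0.68
```

Request:
play_rows(deltas=[{"wx":0,"wy":0,"wz":0,"x":-0.005,"y":0,"z":0,"fingers":0},{"wx":0,"wy":0,"wz":0,"x":-0.01,"y":0,"z":0,"fingers":0},{"wx":0,"wy":0,"wz":0,"x":-0.02,"y":0,"z":0,"fingers":0},{"wx":0,"wy":0,"wz":0,"x":-0.025,"y":0,"z":0,"fingers":0},{"wx":0,"wy":0,"wz":0,"x":-0.025,"y":0,"z":0,"fingers":0},{"wx":0,"wy":0,"wz":0,"x":-0.015,"y":0,"z":0.005,"fingers":0},{"wx":-0.7,"wy":0,"wz":0,"x":0,"y":0.008,"z":0.016,"fingers":0},{"wx":0,"wy":0,"wz":0,"x":0,"y":0.012,"z":0.026,"fingers":0},{"wx":0,"wy":0,"wz":0,"x":0,"y":0.012,"z":0.026,"fingers":0},{"wx":0,"wy":0,"wz":0,"x":0,"y":0.012,"z":0.026,"fingers":0},{"wx":0,"wy":0,"wz":0,"x":0,"y":0.012,"z":0.026,"fingers":0},{"wx":0,"wy":0,"wz":0,"x":0,"y":0.012,"z":0.026,"fingers":0},{"wx":0,"wy":0,"wz":0,"x":0,"y":0.012,"z":0.025,"fingers":0},{"wx":0,"wy":0,"wz":0,"x":0,"y":0.008,"z":0.016,"fingers":0},{"wx":0,"wy":0,"wz":0,"x":0,"y":0.004,"z":0.008,"fingers":0},{"wx":0,"wy":0,"wz":0,"x":0,"y":0,"z":0,"fingers":0},{"wx":0,"wy":0,"wz":0,"x":0,"y":0,"z":0,"fingers":0},{"wx":0,"wy":0,"wz":0,"x":0,"y":0,"z":0,"fingers":0}])

```text
t: 13.93
ee_pos: [652.9, 87.9, 140.1]
eef_rot: [-0.016, 1.572, 0.016]
contact_force: [-0.4, -0.3, -1.1]
width: 43.6
```

```bash
python3 -c "
from h import *
go(659.5,85.5,43.4,.02)
im=snapshot('wrist');cv2.imwrite('pics/w5.png',im[:,:,::-1])"
```

```text
t 13.93 pos [652.9  87.9 140.1] yaw 0.0202 tilt [-0.0015 -0.0003] d [96.7 -2.5  6.7] w 43.6 F [-0.4 -0.3 -1.1]
wx 0.01
```

View pics/w5.png

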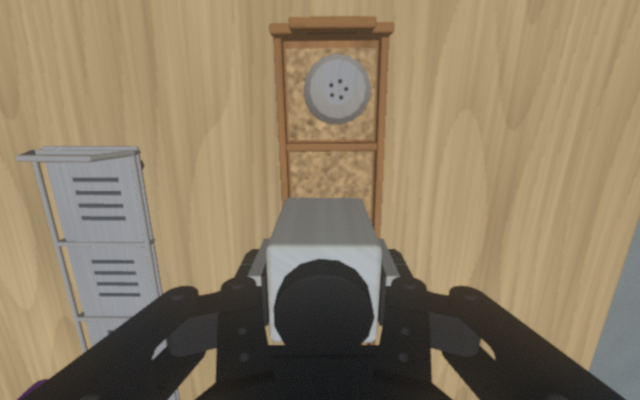

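Tin held level over compartment 2, shaker well inside compartment 1 (338,88). Lowering.

Request:
play_rows(deltas=[{"wx":0,"wy":0,"wz":0,"x":0.005,"y":-0.002,"z":0.005,"fingers":0},{"wx":0,"wy":0,"wz":0,"x":0.015,"y":0,"z":0,"fingers":0},{"wx":0,"wy":0,"wz":0,"x":0.015,"y":0,"z":0,"fingers":0},{"wx":0,"wy":0,"wz":0,"x":0.015,"y":0,"z":0,"fingers":0},{"wx":0,"wy":0,"wz":0,"x":0.015,"y":0,"z":0,"fingers":0},{"wx":0,"wy":0,"wz":0,"x":0.01,"y":0,"z":0,"fingers":0},{"wx":0,"wy":0,"wz":0,"x":0.008,"y":0,"z":0,"fingers":0},{"wx":0,"wy":0,"wz":0,"x":0.004,"y":0,"z":0,"fingers":0},{"wx":0,"wy":0,"wz":0,"x":0.002,"y":0,"z":0,"fingers":0},{"wx":0,"wy":0,"wz":0,"x":0.002,"y":0,"z":0,"fingers":0},{"wx":0,"wy":0,"wz":0,"x":0.001,"y":0,"z":0,"fingers":0},{"wx":0,"wy":0,"wz":0,"x":0.001,"y":0,"z":0,"fingers":0},{"wx":0,"wy":0,"wz":0,"x":0.001,"y":0,"z":0,"fingers":0},{"wx":0,"wy":0,"wz":0,"x":0,"y":0,"z":0,"fingers":0},{"wx":0,"wy":0,"wz":0,"x":0,"y":0,"z":0,"fingers":0},{"wx":0,"wy":0,"wz":0,"x":0,"y":0,"z":0,"fingers":0}])

```text
t: 15.32
ee_pos: [659.2, 86.5, 46.6]
eef_rot: [-0.016, 1.57, 0.016]
contact_force: [0.2, 0.2, -1.6]
width: 43.9
```

Request:
play_rows(deltas=[{"wx":0,"wy":0,"wz":0,"x":0.001,"y":0,"z":0,"fingers":0},{"wx":0,"wy":0,"wz":0,"x":0.001,"y":0,"z":0,"fingers":0},{"wx":0,"wy":0,"wz":0,"x":0.001,"y":0,"z":0,"fingers":0},{"wx":0,"wy":0,"wz":0,"x":0.001,"y":0,"z":0,"fingers":0},{"wx":0,"wy":0,"wz":0,"x":0,"y":0,"z":0,"fingers":0},{"wx":0,"wy":0,"wz":0,"x":0,"y":0,"z":0,"fingers":0},{"wx":0,"wy":0,"wz":0,"x":0,"y":0,"z":0,"fingers":0}])

```text
t: 15.9
ee_pos: [659.2, 86.5, 43.4]
eef_rot: [-0.016, 1.571, 0.016]
contact_force: [-3.6, -1.1, 5.8]
width: 43.7
```

Contact on the cork. Release and lift.

Request:
play_rows(deltas=[{"wx":0,"wy":0,"wz":0,"x":0,"y":0,"z":0,"fingers":0.55},{"wx":0,"wy":0,"wz":0,"x":0,"y":0,"z":0,"fingers":0.7},{"wx":0,"wy":0,"wz":0,"x":0,"y":0,"z":0,"fingers":1},{"wx":0,"wy":0,"wz":0,"x":0,"y":0,"z":0,"fingers":1},{"wx":0,"wy":0,"wz":0,"x":0,"y":0,"z":0,"fingers":1},{"wx":0,"wy":0,"wz":0,"x":0,"y":0,"z":0,"fingers":1},{"wx":0,"wy":0,"wz":0,"x":-0.01,"y":0,"z":0,"fingers":1},{"wx":0,"wy":0,"wz":0,"x":-0.02,"y":0,"z":0,"fingers":1},{"wx":0,"wy":0,"wz":0,"x":-0.025,"y":0,"z":0,"fingers":1},{"wx":0,"wy":0,"wz":0,"x":-0.025,"y":0,"z":0,"fingers":1},{"wx":0,"wy":0,"wz":0,"x":-0.025,"y":0,"z":0,"fingers":1},{"wx":0,"wy":0,"wz":0,"x":-0.02,"y":0,"z":0,"fingers":1},{"wx":0,"wy":0,"wz":0,"x":-0.02,"y":0,"z":0,"fingers":1},{"wx":0,"wy":0,"wz":0,"x":0,"y":0,"z":0,"fingers":1},{"wx":0,"wy":0,"wz":0,"x":0,"y":0,"z":0,"fingers":1}])

```text
t: 17.15
ee_pos: [660.3, 86.6, 189.7]
eef_rot: [-0.016, 1.567, 0.016]
contact_force: [-0.3, -0.7, 0.4]
width: 85.3
```

```bash
python3 -c "
from h import *
go(458.5,-86.5,180,.015)"
```

```text
t 17.15 pos [660.3  86.6 189.7] yaw 0.0204 tilt [0.0041 0.    ] d [   8.9 -168.9 -205.3] w 85.3 F [-0.3 -0.7  0.4]
wx 0.31
```

Request:
play_rows(deltas=[{"wx":0,"wy":0,"wz":0,"x":0,"y":-0.01,"z":-0.012,"fingers":1},{"wx":0.3,"wy":0,"wz":0,"x":0,"y":-0.018,"z":-0.022,"fingers":1},{"wx":0,"wy":0,"wz":0,"x":0,"y":-0.02,"z":-0.025,"fingers":1},{"wx":0,"wy":0,"wz":0,"x":0,"y":-0.02,"z":-0.025,"fingers":1},{"wx":0,"wy":0,"wz":0,"x":0,"y":-0.02,"z":-0.025,"fingers":1},{"wx":0,"wy":0,"wz":0,"x":0,"y":-0.02,"z":-0.025,"fingers":1},{"wx":0,"wy":0,"wz":0,"x":0,"y":-0.02,"z":-0.025,"fingers":1},{"wx":0,"wy":0,"wz":0,"x":0,"y":-0.02,"z":-0.022,"fingers":1},{"wx":0,"wy":0,"wz":0,"x":0,"y":-0.014,"z":-0.015,"fingers":1},{"wx":0,"wy":0,"wz":0,"x":0,"y":-0.007,"z":-0.007,"fingers":1},{"wx":0,"wy":0,"wz":0,"x":0,"y":0,"z":0,"fingers":1},{"wx":0,"wy":0,"wz":0,"x":0,"y":0,"z":0,"fingers":1},{"wx":0,"wy":0,"wz":0,"x":0,"y":0,"z":0,"fingers":1}])

```text
t: 18.23
ee_pos: [459.4, -85.2, 187.1]
eef_rot: [-0.012, 1.571, 0.013]
contact_force: [0.9, 0.1, 0.3]
width: 85.4
```

```bash
python3 -c "
from h import *
go(458.5,-86.5,53,.015)
im=snapshot('wrist')
cv2.imwrite('pics/w6.png',im[:,:,::-1])"
```

```text
t 18.23 pos [459.4 -85.2 187.1] yaw 0.0154 tilt [-0.      0.0005] d [134.1  -1.4  -0.9] w 85.4 F [0.9 0.1 0.3]
wx 0.02
```

View pics/w6.png

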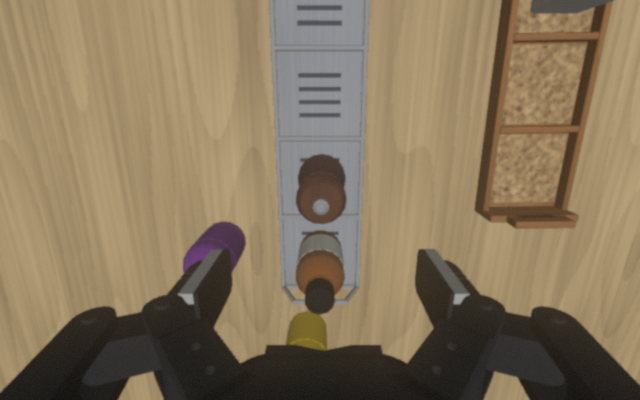

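Mill knob at (321,208), bottle cap at (319,296), both upright.

```bash
python3 -c "
from h import *
print(ray('wrist',321,208,108),ray('wrist',319,292,104))"
```

```text
[458.4812933  -84.75500842 108.        ] [ 457.78926633 -156.88515558  104.        ]
```

Request:
play_rows(deltas=[{"wx":0,"wy":0,"wz":0,"x":0.01,"y":-0.001,"z":-0.001,"fingers":1},{"wx":0,"wy":0,"wz":0,"x":0.02,"y":0,"z":0,"fingers":1},{"wx":0,"wy":0,"wz":0,"x":0.02,"y":0,"z":0,"fingers":1},{"wx":0,"wy":0,"wz":0,"x":0.02,"y":0,"z":0,"fingers":1},{"wx":0,"wy":0,"wz":0,"x":0.02,"y":0,"z":0,"fingers":1},{"wx":0,"wy":0,"wz":0,"x":0.02,"y":0,"z":0,"fingers":1},{"wx":0,"wy":0,"wz":0,"x":0.017,"y":0,"z":0,"fingers":1},{"wx":0,"wy":0,"wz":0,"x":0.01,"y":0,"z":0,"fingers":1},{"wx":0,"wy":0,"wz":0,"x":0,"y":0,"z":0,"fingers":1},{"wx":0,"wy":0,"wz":0,"x":0,"y":0,"z":0,"fingers":1},{"wx":0,"wy":0,"wz":0,"x":0,"y":0,"z":0,"fingers":0.7},{"wx":0,"wy":0,"wz":0,"x":0,"y":0,"z":0,"fingers":0.6},{"wx":0,"wy":0,"wz":0,"x":0,"y":0,"z":0,"fingers":0.5},{"wx":0,"wy":0,"wz":0,"x":0,"y":0,"z":0,"fingers":0.3},{"wx":0,"wy":0,"wz":0,"x":0,"y":0,"z":0,"fingers":0},{"wx":0,"wy":0,"wz":0,"x":0,"y":0,"z":0,"fingers":0},{"wx":0,"wy":0,"wz":0,"x":0,"y":0,"z":0,"fingers":0},{"wx":0,"wy":0,"wz":0,"x":0,"y":0,"z":0,"fingers":0}])

```text
t: 19.78
ee_pos: [458.6, -87.1, 51.4]
eef_rot: [-0.012, 1.569, 0.011]
contact_force: [-1.6, 0.4, 6.4]
width: 39.0
```

```bash
python3 -c "
from h import *
go(660.5,5.5,55,.02)"
```

```text
t 19.78 pos [458.6 -87.1  51.4] yaw 0.0150 tilt [ 0.0015 -0.0006] d [ -3.4  89.5 203.3] w 39.0 F [-1.6  0.4  6.4]
wx -0.28
```

Request:
play_rows(deltas=[{"wx":0,"wy":0,"wz":0,"x":-0.005,"y":0,"z":0,"fingers":0},{"wx":0,"wy":0,"wz":0,"x":-0.01,"y":0,"z":0,"fingers":0},{"wx":0,"wy":0,"wz":0,"x":-0.02,"y":0,"z":0,"fingers":0},{"wx":0,"wy":0,"wz":0,"x":-0.025,"y":0,"z":0,"fingers":0},{"wx":0,"wy":0,"wz":0,"x":-0.025,"y":0,"z":0,"fingers":0},{"wx":0,"wy":0,"wz":0,"x":-0.015,"y":0,"z":0.005,"fingers":0},{"wx":-0.3,"wy":0,"wz":0,"x":0,"y":0.008,"z":0.018,"fingers":0},{"wx":0,"wy":0,"wz":0,"x":0,"y":0.012,"z":0.026,"fingers":0},{"wx":0,"wy":0,"wz":0,"x":0,"y":0.012,"z":0.026,"fingers":0},{"wx":0,"wy":0,"wz":0,"x":0,"y":0.012,"z":0.026,"fingers":0},{"wx":0,"wy":0,"wz":0,"x":0,"y":0.012,"z":0.026,"fingers":0},{"wx":0,"wy":0,"wz":0,"x":0,"y":0.012,"z":0.026,"fingers":0},{"wx":0,"wy":0,"wz":0,"x":0,"y":0.012,"z":0.026,"fingers":0},{"wx":0,"wy":0,"wz":0,"x":0,"y":0.007,"z":0.017,"fingers":0},{"wx":0,"wy":0,"wz":0,"x":0,"y":0.003,"z":0.008,"fingers":0},{"wx":0,"wy":0,"wz":0,"x":0,"y":0,"z":0,"fingers":0},{"wx":0,"wy":0,"wz":0,"x":0,"y":0,"z":0,"fingers":0},{"wx":0,"wy":0,"wz":0,"x":0,"y":0,"z":0,"fingers":0}])

```text
t: 21.28
ee_pos: [658.9, 6.8, 150.1]
eef_rot: [-0.016, 1.572, 0.016]
contact_force: [0.1, -0.7, -1.1]
width: 39.4
```

```bash
python3 -c "
from h import *
go(660.5,5.5,53.4,.02)
im=snapshot('wrist');cv2.imwrite('pics/w7.png',im[:,:,::-1])"
```

```text
t 21.28 pos [658.9   6.8 150.1] yaw 0.0200 tilt [-0.0014 -0.0001] d [96.7 -1.3  1.7] w 39.4 F [ 0.1 -0.7 -1.1]
wx -0.00
```

View pics/w7.png

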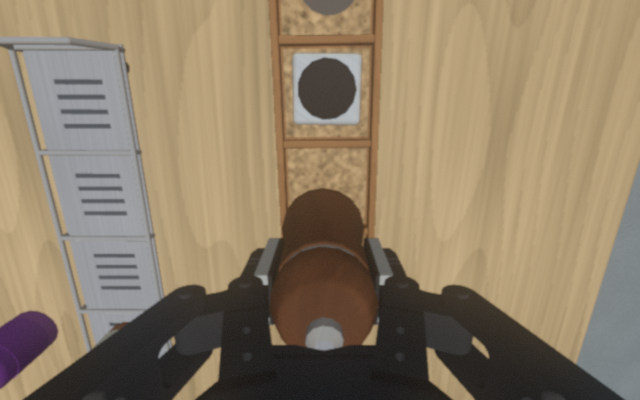

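Tin stands centred in compartment 2 (327,88) and the mill is held upright over compartment 3. Lowering 93 mm, then gently.

Request:
play_rows(deltas=[{"wx":0,"wy":0,"wz":0,"x":0.005,"y":-0.001,"z":0.001,"fingers":0},{"wx":0,"wy":0,"wz":0,"x":0.015,"y":0,"z":0,"fingers":0},{"wx":0,"wy":0,"wz":0,"x":0.015,"y":0,"z":0,"fingers":0},{"wx":0,"wy":0,"wz":0,"x":0.015,"y":0,"z":0,"fingers":0},{"wx":0,"wy":0,"wz":0,"x":0.015,"y":0,"z":0,"fingers":0},{"wx":0,"wy":0,"wz":0,"x":0.01,"y":0,"z":0,"fingers":0},{"wx":0,"wy":0,"wz":0,"x":0.008,"y":0,"z":0,"fingers":0},{"wx":0,"wy":0,"wz":0,"x":0.004,"y":0,"z":0,"fingers":0},{"wx":0,"wy":0,"wz":0,"x":0.002,"y":0,"z":0,"fingers":0},{"wx":0,"wy":0,"wz":0,"x":0.002,"y":0,"z":0,"fingers":0},{"wx":0,"wy":0,"wz":0,"x":0.001,"y":0,"z":0,"fingers":0},{"wx":0,"wy":0,"wz":0,"x":0.001,"y":0,"z":0,"fingers":0},{"wx":0,"wy":0,"wz":0,"x":0.001,"y":0,"z":0,"fingers":0},{"wx":0,"wy":0,"wz":0,"x":0,"y":0,"z":0,"fingers":0},{"wx":0,"wy":0,"wz":0,"x":0,"y":0,"z":0,"fingers":0},{"wx":0,"wy":0,"wz":0,"x":0,"y":0,"z":0,"fingers":0}])

```text
t: 22.67
ee_pos: [661.2, 6.3, 56.5]
eef_rot: [-0.016, 1.57, 0.016]
contact_force: [-0.6, 0.2, -2.1]
width: 38.7
```

Request:
play_rows(deltas=[{"wx":0,"wy":0,"wz":0,"x":0.001,"y":0,"z":0,"fingers":0},{"wx":0,"wy":0,"wz":0,"x":0.001,"y":0,"z":0,"fingers":0},{"wx":0,"wy":0,"wz":0,"x":0.001,"y":0,"z":0,"fingers":0},{"wx":0,"wy":0,"wz":0,"x":0,"y":0,"z":0,"fingers":0},{"wx":0,"wy":0,"wz":0,"x":0,"y":0,"z":0,"fingers":0},{"wx":0,"wy":0,"wz":0,"x":0,"y":0,"z":0,"fingers":0}])

```text
t: 23.17
ee_pos: [661.1, 6.3, 53.5]
eef_rot: [-0.016, 1.571, 0.016]
contact_force: [-0.4, 0.1, 0.2]
width: 39.2
```

Request:
play_rows(deltas=[{"wx":0,"wy":0,"wz":0,"x":0.001,"y":0,"z":0,"fingers":0},{"wx":0,"wy":0,"wz":0,"x":0,"y":0,"z":0,"fingers":0},{"wx":0,"wy":0,"wz":0,"x":0,"y":0,"z":0,"fingers":0}])

```text
t: 23.42
ee_pos: [661.1, 6.3, 53.5]
eef_rot: [-0.016, 1.571, 0.016]
contact_force: [-3.0, -0.9, 7.4]
width: 39.0
```

Contact. Release and lift.

Request:
play_rows(deltas=[{"wx":0,"wy":0,"wz":0,"x":0,"y":0,"z":0,"fingers":0.55},{"wx":0,"wy":0,"wz":0,"x":0,"y":0,"z":0,"fingers":0.7},{"wx":0,"wy":0,"wz":0,"x":0,"y":0,"z":0,"fingers":1},{"wx":0,"wy":0,"wz":0,"x":0,"y":0,"z":0,"fingers":1},{"wx":0,"wy":0,"wz":0,"x":0,"y":0,"z":0,"fingers":1},{"wx":0,"wy":0,"wz":0,"x":0,"y":0,"z":0,"fingers":1},{"wx":0,"wy":0,"wz":0,"x":-0.01,"y":0,"z":0,"fingers":1},{"wx":0,"wy":0,"wz":0,"x":-0.02,"y":0,"z":0,"fingers":1},{"wx":0,"wy":0,"wz":0,"x":-0.025,"y":0,"z":0,"fingers":1},{"wx":0,"wy":0,"wz":0,"x":-0.025,"y":0,"z":0,"fingers":1},{"wx":0,"wy":0,"wz":0,"x":-0.025,"y":0,"z":0,"fingers":1},{"wx":0,"wy":0,"wz":0,"x":-0.02,"y":0,"z":0,"fingers":1},{"wx":0,"wy":0,"wz":0,"x":-0.01,"y":0,"z":0,"fingers":1},{"wx":0,"wy":0,"wz":0,"x":0,"y":0,"z":0,"fingers":1},{"wx":0,"wy":0,"wz":0,"x":0,"y":0,"z":0,"fingers":1}])

```text
t: 24.67
ee_pos: [661.1, 6.3, 187.6]
eef_rot: [-0.016, 1.57, 0.016]
contact_force: [-0.4, 0.5, -1.0]
width: 85.2
```

```bash
python3 -c "
from h import *
go(458.5,-166,180,.015)"
```

```text
t 24.67 pos [661.1   6.3 187.6] yaw 0.0204 tilt [ 0.0008 -0.0001] d [   7.4 -168.1 -206.1] w 85.2 F [-0.4  0.5 -1. ]
wx 0.31
```

Request:
play_rows(deltas=[{"wx":0,"wy":0,"wz":0,"x":0,"y":-0.01,"z":-0.012,"fingers":1},{"wx":0.3,"wy":0,"wz":0,"x":0,"y":-0.018,"z":-0.022,"fingers":1},{"wx":0,"wy":0,"wz":0,"x":0,"y":-0.02,"z":-0.025,"fingers":1},{"wx":0,"wy":0,"wz":0,"x":0,"y":-0.02,"z":-0.025,"fingers":1},{"wx":0,"wy":0,"wz":0,"x":0,"y":-0.02,"z":-0.025,"fingers":1},{"wx":0,"wy":0,"wz":0,"x":0,"y":-0.02,"z":-0.025,"fingers":1},{"wx":0,"wy":0,"wz":0,"x":0,"y":-0.02,"z":-0.025,"fingers":1},{"wx":0,"wy":0,"wz":0,"x":0,"y":-0.02,"z":-0.022,"fingers":1},{"wx":0,"wy":0,"wz":0,"x":0,"y":-0.014,"z":-0.015,"fingers":0.85},{"wx":0,"wy":0,"wz":0,"x":0,"y":-0.007,"z":-0.008,"fingers":0.85},{"wx":0,"wy":0,"wz":0,"x":0,"y":0,"z":0,"fingers":0.85},{"wx":0,"wy":0,"wz":0,"x":0,"y":0,"z":0,"fingers":0.85},{"wx":0,"wy":0,"wz":0,"x":0,"y":0,"z":0,"fingers":0.85}])

```text
t: 25.75
ee_pos: [460.3, -165.2, 186.8]
eef_rot: [-0.012, 1.571, 0.013]
contact_force: [0.1, 0.2, -0.1]
width: 72.3
```

```bash
python3 -c "
from h import *
go(458.5,-165.5,48,.015)
im=snapshot('wrist')
cv2.imwrite('pics/w8.png',im[:,:,::-1])
m=(im.max(2)<60).astype('uint8')
n,l,st,c=cv2.connectedComponentsWithStats(m)
for i in range(1,n):
  if st[i,4]>100: print(st[i],c[i].round(1),ray('wrist',*c[i],104).round(1))"
```

```text
t 25.75 pos [ 460.3 -165.2  186.8] yaw 0.0155 tilt [-0.0003  0.0008] d [138.8  -0.4  -1.7] w 72.3 F [ 0.1  0.2 -0.1]
wx 0.03
[536   0  50  14 478] [558.1   5. ] [602.4 -32.9 104. ]
[186 178  16  22 134] [195.2 187.4] [ 369.  -151.9  104. ]
[306 188  28  20 193] [318.4 194.4] [ 457.3 -155.8  104. ]
[    8   247   632   153 42535] [322.5 353.2] [ 462.3 -296.7  104. ]
```

View pics/w8.png

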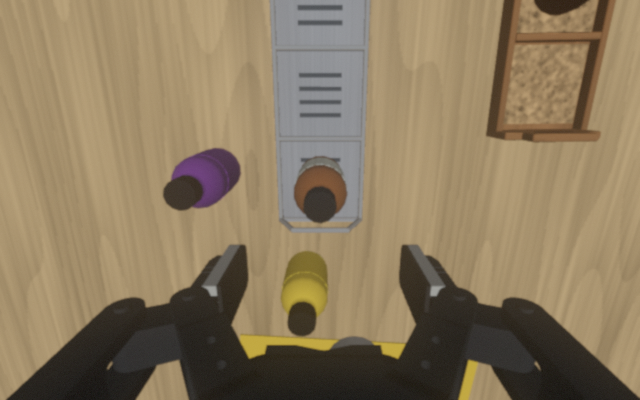

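Amber bottle cap at (319,205), purple at (184,193) well clear of the left finger, yellow at (303,320) clear. Descend and grip.

Request:
play_rows(deltas=[{"wx":0,"wy":0,"wz":0,"x":0.01,"y":0,"z":-0.002,"fingers":0.85},{"wx":0,"wy":0,"wz":0,"x":0.02,"y":0,"z":0,"fingers":0.85},{"wx":0,"wy":0,"wz":0,"x":0.02,"y":0,"z":0,"fingers":0.85},{"wx":0,"wy":0,"wz":0,"x":0.02,"y":0,"z":0,"fingers":0.85},{"wx":0,"wy":0,"wz":0,"x":0.02,"y":0,"z":0,"fingers":0.85},{"wx":0,"wy":0,"wz":0,"x":0.02,"y":0,"z":0,"fingers":0.85},{"wx":0,"wy":0,"wz":0,"x":0.02,"y":0,"z":0,"fingers":0.85},{"wx":0,"wy":0,"wz":0,"x":0.01,"y":0,"z":0,"fingers":0.85},{"wx":0,"wy":0,"wz":0,"x":0,"y":0,"z":0,"fingers":0.85},{"wx":0,"wy":0,"wz":0,"x":0,"y":0,"z":0,"fingers":0.85},{"wx":0,"wy":0,"wz":0,"x":0,"y":0,"z":0,"fingers":0.7},{"wx":0,"wy":0,"wz":0,"x":0,"y":0,"z":0,"fingers":0.6},{"wx":0,"wy":0,"wz":0,"x":0,"y":0,"z":0,"fingers":0.5},{"wx":0,"wy":0,"wz":0,"x":0,"y":0,"z":0,"fingers":0.3},{"wx":0,"wy":0,"wz":0,"x":0,"y":0,"z":0,"fingers":0},{"wx":0,"wy":0,"wz":0,"x":0,"y":0,"z":0,"fingers":0},{"wx":0,"wy":0,"wz":0,"x":0,"y":0,"z":0,"fingers":0},{"wx":0,"wy":0,"wz":0,"x":0,"y":0,"z":0,"fingers":0}])

```text
t: 27.3
ee_pos: [458.7, -166.5, 48.9]
eef_rot: [-0.013, 1.569, 0.011]
contact_force: [-1.8, 0.6, 5.3]
width: 44.3
```

```bash
python3 -c "
from h import *
go(662,-74.5,47,.02)"
```

```text
t 27.30 pos [ 458.7 -166.5   48.9] yaw 0.0151 tilt [ 0.0021 -0.0011] d [  2.2  88.9 204.7] w 44.3 F [-1.8  0.6  5.3]
wx -0.28
```

Request:
play_rows(deltas=[{"wx":0,"wy":0,"wz":0,"x":-0.005,"y":0,"z":0,"fingers":0},{"wx":0,"wy":0,"wz":0,"x":-0.01,"y":0,"z":0,"fingers":0},{"wx":0,"wy":0,"wz":0,"x":-0.02,"y":0,"z":0,"fingers":0},{"wx":0,"wy":0,"wz":0,"x":-0.025,"y":0,"z":0,"fingers":0},{"wx":0,"wy":0,"wz":0,"x":-0.025,"y":0,"z":0,"fingers":0},{"wx":0,"wy":0,"wz":0,"x":-0.015,"y":0,"z":0.005,"fingers":0},{"wx":-0.3,"wy":0,"wz":0,"x":0,"y":0.008,"z":0.018,"fingers":0},{"wx":0,"wy":0,"wz":0,"x":0,"y":0.012,"z":0.026,"fingers":0},{"wx":0,"wy":0,"wz":0,"x":0,"y":0.012,"z":0.026,"fingers":0},{"wx":0,"wy":0,"wz":0,"x":0,"y":0.012,"z":0.026,"fingers":0},{"wx":0,"wy":0,"wz":0,"x":0,"y":0.012,"z":0.026,"fingers":0},{"wx":0,"wy":0,"wz":0,"x":0,"y":0.012,"z":0.026,"fingers":0},{"wx":0,"wy":0,"wz":0,"x":0,"y":0.011,"z":0.026,"fingers":0},{"wx":0,"wy":0,"wz":0,"x":0,"y":0.007,"z":0.018,"fingers":0},{"wx":0,"wy":0,"wz":0,"x":0,"y":0.003,"z":0.009,"fingers":0},{"wx":0,"wy":0,"wz":0,"x":0,"y":0,"z":0,"fingers":0},{"wx":0,"wy":0,"wz":0,"x":0,"y":0,"z":0,"fingers":0},{"wx":0,"wy":0,"wz":0,"x":0,"y":0,"z":0,"fingers":0}])

```text
t: 28.8
ee_pos: [660.9, -73.4, 147.2]
eef_rot: [-0.016, 1.572, 0.016]
contact_force: [-0.8, 0.7, -1.8]
width: 44.2
```

```bash
python3 -c "
from h import *
go(662,-74.5,51,.02)
im=snapshot('wrist');cv2.imwrite('pics/w9.png',im[:,:,::-1])"
```

```text
t 28.80 pos [660.9 -73.4 147.2] yaw 0.0199 tilt [-0.0012 -0.0001] d [96.2 -1.1  1.2] w 44.2 F [-0.8  0.7 -1.8]
wx -0.01
```

View pics/w9.png

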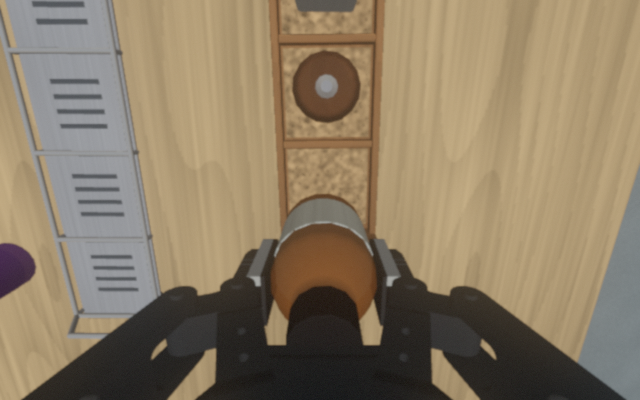

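Mill centred in compartment 3 (326,86) and the bottle held upright over compartment 4. Lowering.

Request:
play_rows(deltas=[{"wx":0,"wy":0,"wz":0,"x":0.005,"y":-0.001,"z":0,"fingers":0},{"wx":0,"wy":0,"wz":0,"x":0.015,"y":0,"z":0,"fingers":0},{"wx":0,"wy":0,"wz":0,"x":0.015,"y":0,"z":0,"fingers":0},{"wx":0,"wy":0,"wz":0,"x":0.015,"y":0,"z":0,"fingers":0},{"wx":0,"wy":0,"wz":0,"x":0.015,"y":0,"z":0,"fingers":0},{"wx":0,"wy":0,"wz":0,"x":0.01,"y":0,"z":0,"fingers":0},{"wx":0,"wy":0,"wz":0,"x":0.008,"y":0,"z":0,"fingers":0},{"wx":0,"wy":0,"wz":0,"x":0.004,"y":0,"z":0,"fingers":0},{"wx":0,"wy":0,"wz":0,"x":0.002,"y":0,"z":0,"fingers":0},{"wx":0,"wy":0,"wz":0,"x":0.002,"y":0,"z":0,"fingers":0},{"wx":0,"wy":0,"wz":0,"x":0.001,"y":0,"z":0,"fingers":0},{"wx":0,"wy":0,"wz":0,"x":0.001,"y":0,"z":0,"fingers":0},{"wx":0,"wy":0,"wz":0,"x":0.001,"y":0,"z":0,"fingers":0},{"wx":0,"wy":0,"wz":0,"x":0.001,"y":0,"z":0,"fingers":0},{"wx":0,"wy":0,"wz":0,"x":0.001,"y":0,"z":0,"fingers":0},{"wx":0,"wy":0,"wz":0,"x":0,"y":0,"z":0,"fingers":0},{"wx":0,"wy":0,"wz":0,"x":0,"y":0,"z":0,"fingers":0},{"wx":0,"wy":0,"wz":0,"x":0,"y":0,"z":0,"fingers":0}])

```text
t: 30.35
ee_pos: [662.0, -73.9, 51.4]
eef_rot: [-0.016, 1.571, 0.016]
contact_force: [0.8, -0.1, -1.7]
width: 44.2
```

Request:
play_rows(deltas=[{"wx":0,"wy":0,"wz":0,"x":0.001,"y":0,"z":0,"fingers":0},{"wx":0,"wy":0,"wz":0,"x":0,"y":0,"z":0,"fingers":0},{"wx":0,"wy":0,"wz":0,"x":0,"y":0,"z":0,"fingers":0}])

```text
t: 30.6
ee_pos: [662.2, -73.9, 51.0]
eef_rot: [-0.016, 1.57, 0.016]
contact_force: [-2.7, 0.9, 4.3]
width: 44.1
```

Contact. Release, lift and back off.

Request:
play_rows(deltas=[{"wx":0,"wy":0,"wz":0,"x":0,"y":0,"z":0,"fingers":0.58},{"wx":0,"wy":0,"wz":0,"x":0,"y":0,"z":0,"fingers":0.7},{"wx":0,"wy":0,"wz":0,"x":0,"y":0,"z":0,"fingers":1},{"wx":0,"wy":0,"wz":0,"x":0,"y":0,"z":0,"fingers":1},{"wx":0,"wy":0,"wz":0,"x":0,"y":0,"z":0,"fingers":1},{"wx":0,"wy":0,"wz":0,"x":0,"y":0,"z":0,"fingers":1},{"wx":0,"wy":0,"wz":0,"x":-0.01,"y":0,"z":0,"fingers":1},{"wx":0,"wy":0,"wz":0,"x":-0.02,"y":0,"z":0,"fingers":1},{"wx":0,"wy":0,"wz":0,"x":-0.025,"y":0,"z":0,"fingers":1},{"wx":0,"wy":0,"wz":0,"x":-0.025,"y":0,"z":0,"fingers":1},{"wx":0,"wy":0,"wz":0,"x":-0.025,"y":0,"z":0,"fingers":1},{"wx":0,"wy":0,"wz":0,"x":-0.025,"y":0,"z":-0.015,"fingers":1},{"wx":0,"wy":0,"wz":0,"x":-0.015,"y":0,"z":-0.03,"fingers":1},{"wx":0,"wy":0,"wz":0,"x":0,"y":0,"z":-0.03,"fingers":1},{"wx":0,"wy":0,"wz":0,"x":0,"y":0,"z":-0.03,"fingers":1},{"wx":0,"wy":0,"wz":0,"x":0,"y":0,"z":-0.03,"fingers":1},{"wx":0,"wy":0,"wz":0,"x":0,"y":0,"z":-0.015,"fingers":1},{"wx":0,"wy":0,"wz":0,"x":0,"y":0,"z":0,"fingers":1},{"wx":0,"wy":0,"wz":0,"x":0,"y":0,"z":0,"fingers":1}])

```text
t: 32.18
ee_pos: [512.3, -77.1, 196.5]
eef_rot: [-0.016, 1.568, 0.015]
contact_force: [0.5, 0.9, 0.3]
width: 85.2
```

```bash
python3 -c "
from h import *
im=snapshot('scene')[120:290,160:490]
cv2.imwrite('pics/s2.png',cv2.resize(im[:,:,::-1],None,fx=2.4,fy=2.4,interpolation=cv2.INTER_CUBIC))"
```

```text
(no output)
```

View pics/s2.png

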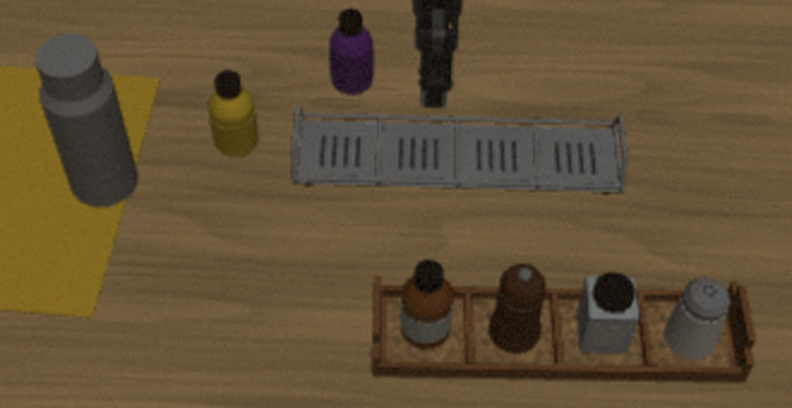

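All four stand upright in their compartments: bottle (427,320), mill (517,325), tin (610,325) and shaker (697,330). The drainer is empty, the flask and look-alikes haven't moved, and the gripper is clear.

```bash
python3 -c "
from cell import *
print(close_job())"
```

```text
the job is handed in; nothing more can be done
None
```

I moved the four containers one at a time into the wooden rack, keeping their left-to-right order: shaker, tin, mill, bottle in compartments 1 to 4. I lowered each until the wrist force showed contact with the cork, then let go. The job was handed in at about 32 s of the 96 s allowed; `close_job()` gives no verdict.

**Last checks:** the final scene picture shows all four upright in their compartments, the drainer empty, and the flask and both look-alike bottles unmoved. The gripper was clear and open, with a contact-force reading within noise.

**Disagreement:** the wrist camera put the rack about 4 mm further along the row than the top and scene cameras did. I aimed between the readings. The shaker, placed first, is probably 4–5 mm off centre, within the 18 mm allowed; the others should be within a few mm. I did not measure their final positions by ray.

One call with short rows was refused at the start because every field must be given; nothing moved.

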